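# Slide the cover of the praline case home

## Robot

A 6-joint arm with a two-finger parallel gripper is mounted at the origin on a cart in front of the work surface, level with it; the furniture and walls round the work are solid. World frame = base frame: x ahead of the robot, y to its left, z up, the work surface at z = 0. Lengths are in mm, angles in rad, forces in N, time in s.
With the tool pointing down it reaches from about 350 to 875 mm from the base axis. Payload 4.2 kg.
Tool frame: the origin (TCP) lies between the finger pads; the fingertips stand 14 mm ahead of it and the grasp point (between the pads) lies 5 mm behind it; z points along the fingers, y is the line along which they close (so a half turn about z gives the same grasp; the last joint's range is limited). The gripper opens to 85 mm and grips with 20 to 120 N. Pads are 22 mm wide; open, the fingers measure 114 mm over their backs; the gripper's body (76 mm by 85 mm) begins 54 mm behind the grasp point. The pads swing forward as they close: fully open they stand 13 mm farther back than shut.
Start: joints at [-1.025, 0.385, 0.008, 0, -1.194, -0.259], TCP at [176.819, -599.445, 218.112] pointing down, gripper open.
Joint ranges: [-3.14, 3.14], [-1.21, 2.06], [-1.07, 1.41], [-3.16, 2.05], [-2.99, -0.16], [-3.1, 3.1]. Speed limits (rad/s): [2.79, 2.79, 3.14, 3.14, 3.14, 3.14].

## Interface

Orientations are given as a unit quaternion [x, y, z, w].
In Python, from bench import * gives the robot as it stands.
- The arm moves only by the tool carry_out, never from a script. Its argument "motion" is a list of rows, each a list of 7 numbers: the turn, a rotation vector about the tool's x, y, z in rad, then the shift along the tool's x, y, z in mm, then the opening, from -1 (shut) to 1 (fully open), so that 0 is half open. A call has 1 to 5 rows; each row is the pose to reach, as a shift and turn from the pose commanded when the call began, along the tool's axes at that moment; what a row does not reach only later rows make up. A row lasts 1/8 s, in which the tool goes at most 62.5 mm and 10.7 degrees, less where a joint would pass 70% of its speed; a pose out of reach is approached as far as the arm can. A call with a gripper value outside its range is refused whole. The fingers move at their own pace and stop on an object; the grip force is fixed at half the most. Time passes only in rows, so rows that repeat a pose let the fingers close. It gives the time, the measured TCP pose, the force, the opening and the grip force at its end, in the units of the state.
- read_state(): the state, without advancing time (a new reading comes with each control period).
- get_image(name): name is "side" or "top" or "wrist"; returns a dict with "color" (384x512x3 uint8, blue, green, red), "mtx" (3x3 intrinsics, pixels), "k1" (the pictures are not rectified: a ray, as slopes to the right and down, at radius r is drawn at 1 + k1 r^2 times it, then the intrinsics apply), "position" and "orientation" of the camera in the world. Camera axes: x right, y down, z forward; pixel columns grow to the right and rows downward; lengths in mm; the calibration is good to about 2 mm. A picture is of the moment at which its call begins. There is no depth.
- job_done(): hands the job in; it is judged then, once.
The state is a dict: "clock": time; "joints": joint angles; "joint_vel": joint speeds; "joint_efforts": joint torques, N m; "position": TCP position; "ee_rot": TCP orientation; "contact_force": force on the tool from outside, world axes, zero at the start; "wrist_torque": the same for the moment, N m; "gripper_width": finger opening in mm; "grasp_force": force on a finger pad.
Only numpy, scipy, OpenCV 4.12 (cv2) and the standard library are available. Lean on these libraries where they do the work, as an engineer would, in place of code of your own. Each camera call takes 0.05 s, during which the arm holds its last target. There are 200 camera calls.

## Task

Close the praline case: pick up the dark wooden cover by its brass grip, set it down flat on the plain end of the light wooden deck, and slide it along the deck, gently and without lifting it off again, until you feel it drop into the recess over the pralines. Leave it lying flat and fully down in the recess, let go, and leave the stamp, the tin and the ribbon spool where they are.

Things in the scene. Friction and masses are not known exactly. Their poses are not given: they have to be found in the camera images.
- cover: Cover, loose, 0.15 to 0.25 kg: dark wooden board 100 mm (x) by 80 mm (y), 5 mm thick, with a solid brass grip bar upright on its middle, 12 mm thick (x), 46 mm long (y), top 35 mm above the underside: pinch it across x from above, fingertips just above the board. Origin: centre of the underside; z up. Starts flat on the counter; either way round is the same.
- base: Praline case, fixed: dark base board 150 (x) by 330 mm (y) with brass rails; on it a light wooden block 134 (x) by 260 mm (y), centred in x and square with it, its flat top (the deck) 40 mm above the counter. The block is clamped up to 25 mm either way along y (not reported) and stays there; its soft pad sinks 1 mm per 4 N, 5 mm at most. Pressing or pushing with over 15 N harms it. Origin: centre of the underside, on the counter; z up.
- landing (a point): Point on the base (frame as the base's, x = 0, y = -0.070, z = 0.040 m), level with the deck's top in the middle of its plain end: set the cover's underside centre down about here, then slide it toward +y of the base. Does not shift with the block.
- recess_about (a point): Point on the base (x = 0, y = +0.060, z = 0.040 m). The recess's true centre is on this line x = 0, up to 25 mm either way along the base's y. Recess: 106 (x) by 84 mm (y), 6 mm deep to a ledge 34 mm above the counter, square with the base; the cover fits with 3 mm (x) and 2 mm (y) play each side and then lies 1 mm below the deck. Six pralines lie deeper inside.
- stamp: Bystander: rubber stamp with turned wooden handle, 31 x 40 x 78 mm, standing beyond the case's +y end. A glass guard on brass posts, 0.5 m tall, is beyond it at y about 0.4 m. Origin: centre of its underside.
- tin: Bystander: round sweet tin, 63 mm wide, 36 mm high, behind the case. Origin: centre of its underside.
- spool: Bystander: ribbon spool, 63 mm wide, 24 mm high, on the robot's side of where the cover starts. Origin: centre of its underside.
Mind the look-alikes: they are no part of the job. What is meant by the cover is not red, and is the larger of those in its own colour.

How it is judged (in metres and radians):
On the way, in this order (a step that is already met when the one before it is completed fails the run):
1. the cover lies flat on the plain end of the deck (touching it, tilt below 0.06 rad, centre between y = -0.11 and -0.04 m in the base's frame) (y of cover in the frame of base between -0.11 and -0.04 m and z of cover in the frame of base between 0.03 and 0.0425 m and x of cover in the frame of base between -0.03 and 0.03 m and angle between cover's own z axis and vertical below 0.06 rad and contact force between cover and base above 0.2 N), for 0.1 s.
2. the cover is slid on the deck toward the recess (touching, centre between y = -0.01 and +0.03 m) (y of cover in the frame of base between -0.01 and 0.03 m and z of cover in the frame of base between 0.03 and 0.043 m and contact force between cover and base above 0.2 N), for 0.1 s.
At the end, for the whole second after the job is handed in: The cover lies at rest in the recess of the case: its underside no more than 36.2 mm above the counter (ledge at 34, deck at 40), tilt below 0.035 rad, square with the case within 0.12 rad, its centre within 7 mm of the case's centre line in x and between y = 0.03 and 0.09 m in the base's frame (z of cover in the frame of base between 0.032 and 0.0362 m and y of cover in the frame of base between 0.03 and 0.09 m and x of cover in the frame of base between -0.007 and 0.007 m and angle between cover's own z axis and vertical below 0.035 rad and angle between the y axis of cover and the y axis of base, either way round below 0.12 rad and linear speed of cover below 0.02 m/s); the robot touches nothing.
It fails at once if the cover presses on the case with more than 15 N (contact force between cover and base above 15 N).
It fails at once if the cover is carried through the air low over the recess (its underside 10 to 60 mm above the deck, its centre over the case and past y = -0.03 m in the base's frame) instead of being slid (z of cover in the frame of base between 0.05 and 0.1 m and y of cover in the frame of base between -0.03 and 0.13 m and x of cover in the frame of base between -0.07 and 0.07 m).
It fails at once if the cover tips by more than 0.4 rad (angle between cover's own z axis and vertical above 0.4 rad).
It fails at once if the stamp, the tin or the spool is moved by more than 15 mm (distance of any of stamp, tin, spool from where it was at the start of the episode above 0.015 m).
It also fails if it takes over 61 s, if anything falls off the work surface, if the arm or the gripper's body presses on something with over 40 N, if the wrist force passes 120 N, or if a joint passes its speed limit or range.

## Working session

There is one attempt and no reset: what is moved stays moved. The work goes in short steps, Python scripts to look and compute and a tool call to move; the robot and the scene stay as the last step left them, time stands still between calls to the robot, and variables do not carry over. Pictures are saved under pics/ and viewed, at most 10 in all, crops included, and the job is handed in when it is done.

Besides the shell and the picture viewer there is one more tool, called after "Request:" as name(argument=value, ...) on one line, values as JSON. carry_out: Moves the arm, as the interface text tells. Its arguments: {"type":"object","properties":{"motion":{"type":"array"}},"required":["motion"]}

```bash
ls; mkdir -p pics; cat > h.py <<'E'
from bench import *
import numpy as np, cv2
from scipy.spatial.transform import Rotation as R
def ray(im,px):
    K=np.array(im["mtx"]);k=im["k1"]
    p=np.atleast_2d(np.array(px,float))
    d=np.array([k,0,0,0,0.])
    n=cv2.undistortPoints(p[:,None,:],K,d)[:,0]
    return R.from_quat(im["orientation"]).apply(np.c_[n,np.ones(len(n))])
def plane(im,px,z):
    v=ray(im,px);o=np.array(im["position"])
    return o+v*((z-o[2])/v[:,2])[:,None]
E
python3 - <<'E'
from h import *
for n in("side","top"):
    im=get_image(n);cv2.imwrite(f"pics/{n}0.png",im["color"]);np.save(f"{n}0.npy",im,allow_pickle=True)
    print(n,im["position"],im["orientation"],im["k1"],im["mtx"])
s=read_state();print(s["position"],s["ee_rot"],s["clock"],s["gripper_width"],s["contact_force"])
E
```

```text
pics
side [1363.81835056  110.3832014   593.6486885 ] [ 0.57311315  0.66054782 -0.36246527 -0.32223722] -0.0962136525452991 [[374.64332186   0.         255.1717444 ]
 [  0.         374.64332186 196.71745625]
 [  0.           0.           1.        ]]
top [ 464.30599539  -11.86200636 1187.63802669] [ 0.70829451 -0.7049003   0.02521168 -0.02826351] 0.02386586618888587 [[471.64089423   0.         259.91116385]
 [  0.         471.64089423 191.94920937]
 [  0.           0.           1.        ]]
[ 176.66044873 -598.93876549  217.13810716] [-1.42829844e-01  9.89746774e-01  9.60739586e-04 -1.88021071e-04] 0.1 85.49659608102341 [ 0.38516699 -0.36146866  0.25182515]
```

View pics/top0.png

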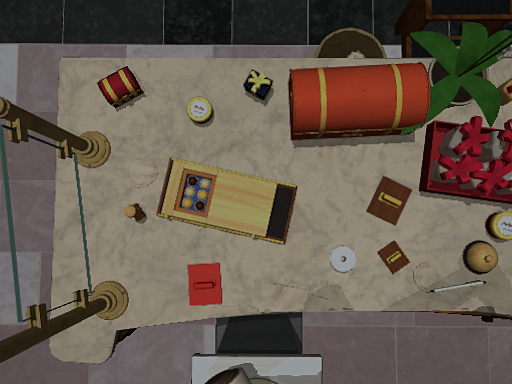

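View pics/side0.png

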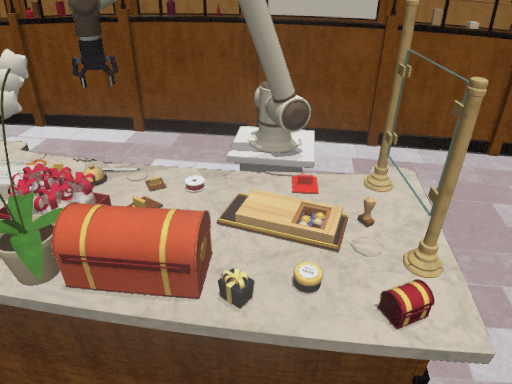

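Top view, three candidates for the cover: the red board (204,284), the small brown board (394,257) and the large brown board (389,200). The large brown one fits, since it is not red and is the larger of the brown pair. The case is at (228,200) with its recess toward the left (+y). The spool is at (343,259), the stamp at (135,212) and the tin at (200,109).

```bash
python3 - <<'E'
from h import *
im=np.load("top0.npy",allow_pickle=True).item();c=im["color"]
cr=cv2.resize(c[140:280,150:430],None,fx=2.8,fy=2.8,interpolation=cv2.INTER_CUBIC);cv2.imwrite("pics/crop0.png",cr)
hsv=cv2.cvtColor(c,cv2.COLOR_BGR2HSV)
def rect(m,x0,y0,x1,y1,z,name):
    q=np.zeros_like(m);q[y0:y1,x0:x1]=m[y0:y1,x0:x1]
    q=cv2.morphologyEx(q,cv2.MORPH_CLOSE,np.ones((5,5)))
    cs,_=cv2.findContours(q,0,2);k=max(cs,key=cv2.contourArea)
    P=plane(im,k[:,0],z)[:,:2].astype(np.float32)
    r=cv2.minAreaRect(P);print(name,r,"box",cv2.boxPoints(r).round(0).tolist(),"px",cv2.boxPoints(cv2.minAreaRect(k)).round().tolist())
sat=((hsv[...,1]>90)).astype(np.uint8)*255
rect(sat,360,170,415,230,5,"cover")
brass=((hsv[...,1]>110)&(hsv[...,2]>130)).astype(np.uint8)*255
rect(brass,370,180,410,220,35,"grip")
dark=((hsv[...,1]>90)|(hsv[...,2]<90)).astype(np.uint8)*255
rect(dark,152,150,305,250,12,"base")
light=((hsv[...,1]>70)&(hsv[...,2]>150)).astype(np.uint8)*255
rect(light,165,165,290,235,40,"deck")
E
```

```text
cover ((534.97607421875, -329.5240478515625), (79.27081298828125, 98.42509460449219), 63.453495025634766) box [[473.0, -343.0], [561.0, -387.0], [597.0, -316.0], [509.0, -272.0]] px [[366.0, 210.0], [383.0, 176.0], [412.0, 190.0], [395.0, 225.0]]
grip ((533.1740112304688, -323.5035400390625), (52.94459533691406, 18.736379623413086), 63.30876541137695) box [[513.0, -343.0], [530.0, -351.0], [553.0, -304.0], [537.0, -296.0]] px [[378.0, 199.0], [382.0, 192.0], [401.0, 202.0], [398.0, 208.0]]
base ((530.5003051757812, 76.44340515136719), (328.1182861328125, 154.39614868164062), 77.58287048339844) box [[420.0, -67.0], [571.0, -100.0], [641.0, 220.0], [490.0, 253.0]] px [[156.0, 217.0], [169.0, 156.0], [298.0, 185.0], [284.0, 246.0]]
deck ((537.3839111328125, 90.08558654785156), (262.6507568359375, 139.3970947265625), 79.3543472290039) box [[445.0, -26.0], [582.0, -52.0], [630.0, 206.0], [493.0, 232.0]] px [[162.0, 215.0], [173.0, 159.0], [278.0, 180.0], [268.0, 236.0]]
```

View pics/crop0.png

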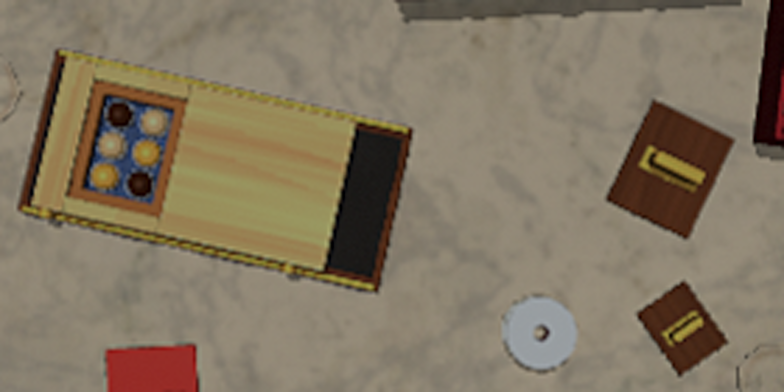

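The crop confirms it: the large brown board with its brass grip is at about (389,200) in the full picture. The small brown board is at (394,257), and the recess centre is near (196,193).

```bash
cat >> h.py <<'E'
def go(target,yaw):  # yaw: world angle (deg) of tool y axis, tool down
    s=read_state();r=R.from_quat(s["ee_rot"])
    a=np.radians(yaw);y=np.array([np.cos(a),np.sin(a),0]);z=np.array([0,0,-1.])
    T=R.from_matrix(np.c_[np.cross(y,z),y,z])
    print("turn",(r.inv()*T).as_rotvec().round(3),"shift",r.inv().apply(np.array(target)-s["position"]).round(1),
      "pos",np.round(s["position"],1),"F",np.round(s["contact_force"],1),"w",round(s["gripper_width"],1),"t",s["clock"])
E
python3 - <<'E'
from h import *
go([535,-329,217],153.4)
im=np.load("top0.npy",allow_pickle=True).item()
q=np.array([[95,80],[187,98],[162,215],[70,197]])/2.8+[150,140]-0.3
P=plane(im,q,38)[:,:2];print(P.round(),P.mean(0))
q=np.array([[355,125],[325,270]])/2.8+[150,140]-.3
P2=plane(im,q,40)[:,:2];print(P2)
r=P.mean(0)
c=np.array([530.5,76.4]);a=np.radians(-12.4);M=np.array([[np.cos(a),-np.sin(a)],[np.sin(a),np.cos(a)]])
print("in base",(r-c)@M,(P2-c)@M,"landing",c+M@[0,-70])
E
```

```text
turn [ 0.002  0.001 -0.82 ] shift [-4.200e+02  1.576e+02  4.000e-01] pos [ 176.7 -598.9  217.1] F [ 0.4 -0.4  0.3] w 85.5 t 0.1
[[609. 181.]
 [593. 100.]
 [491. 121.]
 [506. 201.]] [549.81669789 150.52205226]
[[570.09384927 -47.08563236]
 [444.00965627 -21.41780453]]
in base [ 2.9494602  76.54093109] [[  65.18694264 -112.10279572]
 [ -63.46778281 -114.10847027]] landing [515.4685271    8.03294052]
```

Request:
carry_out(motion=[[0,0,-0.16,-58,22,0,1],[0,0,-0.32,-116,44,0,1],[0,0,-0.48,-174,65,0,1],[0,0,-0.64,-232,87,0,1],[0,0,-0.8,-290,109,0,1]])

```text
clock: 0.72
position: [425.4, -411.3, 217.8]
ee_rot: [-0.519, 0.855, 0.0, -0.0]
contact_force: [0.6, -2.0, -0.8]
gripper_width: 85.6
grasp_force: 0.0
```

```bash
python3 - <<'E'
from h import *
go([535,-329,170],153.4)
E
```

```text
turn [ 0.001  0.    -0.014] shift [-123.5  -59.5   47.7] pos [ 425.4 -411.3  217.8] F [ 0.6 -2.  -0.8] w 85.6 t 0.725
```

Request:
carry_out(motion=[[0,0,0,-50,-24,5,1],[0,0,0,-95,-46,25,1],[0,0,-0.01,-123,-59,47,1],[0,0,-0.01,-123,-59,47,1]])

```text
clock: 1.23
position: [533.8, -329.2, 168.0]
ee_rot: [-0.523, 0.853, 0.002, -0.002]
contact_force: [1.2, -0.4, 0.0]
gripper_width: 85.4
grasp_force: 0.0
```

```bash
python3 - <<'E'
from h import *
im=get_image("wrist");np.save("w1.npy",im,allow_pickle=True);cv2.imwrite("pics/w1.png",im["color"]);print(im["position"])
go([535,-329,22],153.4)
E
```

```text
[ 498.36897594 -401.53344439  323.57546701]
turn [ 0.003 -0.001 -0.008] shift [ -2.1  -1.1 147.6] pos [ 533.5 -330.5  169.6] F [-0.5  0.2  0.6] w 85.5 t 1.275
```

View pics/w1.png

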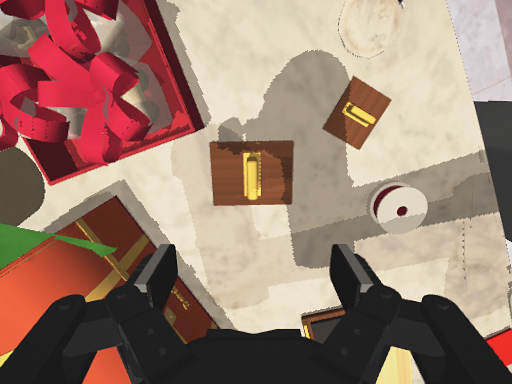

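The wrist view shows the cover square to the fingers, with its board corners from (210,141) to (294,204) and the grip at (252,175).

```bash
python3 - <<'E'
from h import *
im=np.load("w1.npy",allow_pickle=True).item()
h=cv2.cvtColor(im["color"],cv2.COLOR_BGR2HSV)
for nm,m,z in (("board",(h[...,1]>110),5),("grip",(h[...,1]>120)&(h[...,2]>150)&(h[...,0]>18),35)):
    q=np.zeros(h.shape[:2],np.uint8);q[132:215,205:300]=m[132:215,205:300]*255
    k=max(cv2.findContours(q,0,2)[0],key=cv2.contourArea)
    r=cv2.minAreaRect(plane(im,k[:,0],z)[:,:2].astype(np.float32));print(nm,r,cv2.boundingRect(k))
E
```

```text
board ((534.1614379882812, -330.71044921875), (79.22403717041016, 98.15235137939453), 63.943092346191406) (210, 141, 83, 65)
grip ((531.8948364257812, -335.1424255371094), (53.675621032714844, 18.613452911376953), 63.42494583129883) (243, 152, 18, 48)
```

Request:
carry_out(motion=[[0,0,0,0,-0.5,50,1],[0,0,0,0,-0.5,95,1],[0,0,0,0,-0.5,125,1],[0,0,0,0,-0.5,140,1],[0,0,0,0,-0.5,147,1]])

```text
clock: 1.9
position: [534.0, -332.5, 24.4]
ee_rot: [-0.521, 0.854, -0.0, 0.0]
contact_force: [0.5, -0.2, 1.0]
gripper_width: 85.7
grasp_force: 0.0
```

Request:
carry_out(motion=[[0,0,0,0,0,0,-1],[0,0,0,0,0,0,-1],[0,0,0,0,0,0,-1],[0,0,0,0,0,0,-1],[0,0,0,0,0,0,-1]])

```text
clock: 2.52
position: [534.1, -331.7, 24.3]
ee_rot: [-0.521, 0.853, -0.0, 0.0]
contact_force: [-1.1, -0.4, -1.0]
gripper_width: 0.3
grasp_force: 0.0
```

```bash
python3 - <<'E'
from h import *
im=get_image("wrist");a=im["color"]
im=get_image("side");b=cv2.resize(im["color"][150:240,90:260],(800,424))
cv2.imwrite("pics/w2.png",np.vstack([cv2.copyMakeBorder(a[200:376],0,0,0,288,0),b]))
go([534,-331,24],153.7)
E
```

```text
turn [-0.    -0.    -0.015] shift [-0.5  0.3  0.2] pos [ 534.1 -331.6   24.2] F [0.3 0.7 0.7] w 0.1 t 2.625
```

View pics/w2.png

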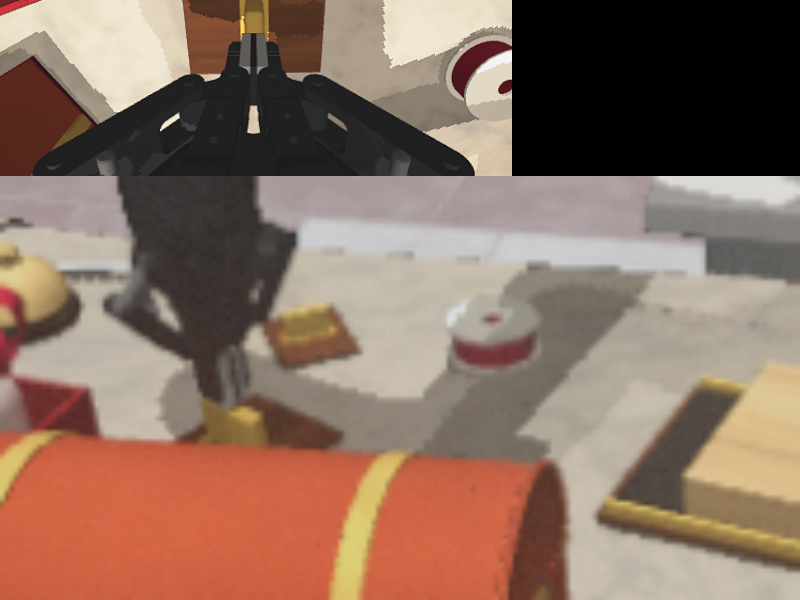

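The fingers closed on nothing: the grip (wrist view, near (255,215)) lies on the -y side of them. I'll open, rise and measure again.

Request:
carry_out(motion=[[0,0,0,0,0,0,1],[0,0,0,0,0,0,1],[0,0,0,0,0,-50,1],[0,0,0,0,0,-100,1],[0,0,0,0,0,-100,1]])

```text
clock: 3.25
position: [537.0, -333.0, 129.4]
ee_rot: [-0.522, 0.853, -0.004, 0.003]
contact_force: [-0.6, 0.7, 0.7]
gripper_width: 85.3
grasp_force: 0.0
```

```bash
python3 - <<'E'
from h import *
im=get_image("wrist");c=im["color"];cv2.imwrite("pics/w3.png",c);np.save("w3.npy",im,allow_pickle=True)
s=read_state();print(s["position"],R.from_quat(s["ee_rot"]).as_matrix().round(3),im["position"],R.from_quat(im["orientation"]).as_matrix().round(3))
K=im["mtx"]
def proj(p):
    q=R.from_quat(im["orientation"]).inv().apply(np.array(p)-im["position"]);n=q[:2]/q[2];n=n*(1+im["k1"]*(n@n));return np.array(K)[:2,:2]@n+np.array(K)[:2,2]
p=s["position"];print("tcp px",proj(p),"below",proj([p[0],p[1],5]))
E
```

```text
[ 535.19913474 -332.01361127  126.49933386] [[-0.456 -0.89   0.005]
 [-0.89   0.456 -0.001]
 [-0.001 -0.005 -1.   ]] [ 499.13359298 -404.16691243  284.9203477 ] [[-0.89   0.431  0.151]
 [ 0.456  0.847  0.274]
 [-0.009  0.313 -0.95 ]]
tcp px [256.64657479 234.92191729] below [256.30490167 183.57808778]
```

View pics/w3.png

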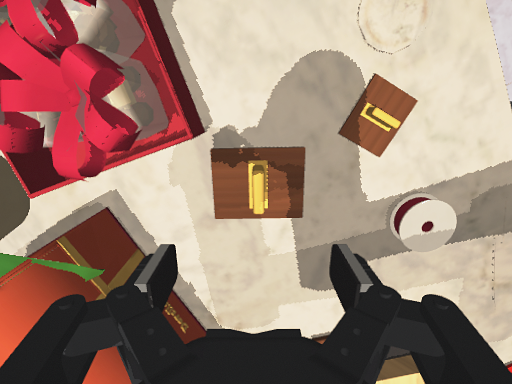

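```bash
cat >> h.py <<'E'
def proj(im,p):
    q=R.from_quat(im["orientation"]).inv().apply(np.atleast_2d(p)-im["position"])
    d=np.array([im["k1"],0,0,0,0.]);return cv2.projectPoints(q,np.zeros(3),np.zeros(3),np.array(im["mtx"]),d)[0][:,0].round(1)
E
python3 - <<'E'
from h import *
im=np.load("side0.npy",allow_pickle=True).item()
f=lambda p:(p-[90,150])*[800/170,424/90]+[0,176]
u=np.array([np.cos(np.radians(63.6)),np.sin(np.radians(63.6)),0])
c=np.array([534,-330.5,0])
for n,p in dict(tip=c+[0,0,10],barA=c+23*u+[0,0,35],barB=c-23*u+[0,0,35],barAb=c+23*u+[0,0,5],barBb=c-23*u+[0,0,5]).items(): print(n,f(proj(im,p)))
w=np.load("w3.npy",allow_pickle=True).item();print(w["mtx"])
# bar top from wrist at two heights: top edge rows
h=cv2.cvtColor(w["color"],cv2.COLOR_BGR2HSV)
for nm,m,z in (("board",(h[...,1]>110),5),("grip",(h[...,1]>120)&(h[...,2]>150)&(h[...,0]>18),35)):
    q=np.zeros(h.shape[:2],np.uint8);q[138:228,205:315]=m[138:228,205:315]*255
    k=max(cv2.findContours(q,0,2)[0],key=cv2.contourArea)
    print(nm,cv2.minAreaRect(plane(w,k[:,0],z)[:,:2].astype(np.float32)),cv2.boundingRect(k))
E
```

```text
tip [[230.58823529 437.93777778]]
barA [[249.88235294 414.85333333]]
barB [[199.05882353 391.29777778]]
barAb [[257.41176471 456.78222222]]
barBb [[206.58823529 432.75555556]]
[[268.12747619   0.         253.12736925]
 [  0.         268.12747619 193.61365591]
 [  0.           0.           1.        ]]
board ((534.17578125, -330.703369140625), (79.17909240722656, 98.28839874267578), 63.90952682495117) (211, 147, 94, 72)
grip ((532.0230712890625, -335.3206787109375), (53.08106994628906, 18.05716896057129), 63.780941009521484) (248, 161, 20, 53)
```

Triangulated from the wrist view, the open fingertips sit about 30 mm behind where the stated tool frame puts them. The side view agrees, showing the closed tips at the top of the bar (z about 35-40). So I'll grasp about 30 mm lower.

Request:
carry_out(motion=[[0,0,-0.01,0,0,50,1],[0,0,-0.01,0,0,90,1],[0,0,-0.01,0,0,112,1],[0,0,-0.01,0,0,122,1],[0,0,-0.01,0,0,128,1]])

```text
clock: 3.92
position: [533.9, -331.6, -4.7]
ee_rot: [-0.526, 0.851, 0.0, -0.0]
contact_force: [-0.4, 0.1, -0.1]
gripper_width: 85.3
grasp_force: 0.0
```

Request:
carry_out(motion=[[0,0,0,0,0,0,-1],[0,0,0,0,0,0,-1],[0,0,0,0,0,0,-1],[0,0,0,0,0,0,-1],[0,0,0,0,0,0,-1]])

```text
clock: 4.55
position: [534.5, -331.8, -3.2]
ee_rot: [-0.526, 0.851, -0.0, 0.0]
contact_force: [0.1, 0.4, 2.9]
gripper_width: 11.0
grasp_force: 62.0
```

Request:
carry_out(motion=[[0,0,0,0,0,-10,-1],[0,0,0,0,0,-35,-1],[0,0,0,0,0,-80,-1],[0,0,0,0,0,-110,-1],[0,0,0,0,0,-110,-1]])

```text
clock: 5.18
position: [535.6, -332.3, 109.3]
ee_rot: [-0.526, 0.851, -0.002, 0.002]
contact_force: [-0.9, -0.1, -2.7]
gripper_width: 11.0
grasp_force: 61.4
```

```bash
python3 - <<'E'
from h import *
im=np.load("top0.npy",allow_pickle=True).item();c=im["color"]
hsv=cv2.cvtColor(c,cv2.COLOR_BGR2HSV)
# base outline: not-counter mask; fit both long edges at counter-board height
m=((hsv[...,1]>90)|(hsv[...,2]<80)).astype(np.uint8)*255
q=np.zeros_like(m);q[150:252,152:305]=m[150:252,152:305]
q=cv2.morphologyEx(q,cv2.MORPH_CLOSE,np.ones((5,5)));k=max(cv2.findContours(q,0,1)[0],key=cv2.contourArea)
P=plane(im,k[:,0],10)[:,:2]
c0=np.array([530.5,76.4]);a=np.radians(-12.0);M=np.array([[np.cos(a),-np.sin(a)],[np.sin(a),np.cos(a)]])
L=(P-c0)@M
for ax,lo in((0,75),(1,165)):
  for s in(-1,1):
    t=L[(abs(L[:,ax]-s*lo)<9)&(abs(L[:,1-ax])<(140 if ax==0 else 55))]
    f=np.polyfit(t[:,1-ax],t[:,ax],1);print("edge",ax,s,f.round(3),len(t))
# recess: blue/orange region at ledge
m=((hsv[...,0]<18)|(hsv[...,0]>90))&(hsv[...,2]>0)
q=np.zeros_like(m,np.uint8);q[166:222,172:220]=m[166:222,172:220]*255
q=cv2.morphologyEx(q,cv2.MORPH_CLOSE,np.ones((7,7)));k=max(cv2.findContours(q,0,1)[0],key=cv2.contourArea)
for z in(34,40):
  r=cv2.minAreaRect(plane(im,k[:,0],z)[:,:2].astype(np.float32));print("recess",z,r,(np.array(r[0])-c0)@M)
go([515.5,8,110],167.8)
E
```

```text
edge 0 -1 [ 7.000e-03 -7.243e+01] 110
edge 0 1 [9.0000e-03 7.5925e+01] 108
edge 1 -1 [-7.00000e-03 -1.62676e+02] 43
edge 1 1 [-7.00000e-03  1.63297e+02] 43
recess 34 ((537.0157470703125, 149.1632537841797), (95.4981460571289, 128.74154663085938), 77.54471588134766) [-8.75496876 72.5279021 ]
recess 40 ((536.6376342773438, 148.32577514648438), (95.00147247314453, 128.07200622558594), 77.54472351074219) [-8.95069728 71.63011031]
turn [-0.006 -0.    -0.251] shift [-295.3  170.2   -1.6] pos [ 535.6 -332.3  109.3] F [-0.9 -0.1 -2.7] w 11.0 t 5.175
```

Request:
carry_out(motion=[[0,0,-0.05,-50,28,0,-1],[0,0,-0.1,-100,56,0,-1],[0,0,-0.15,-150,85,0,-1],[0,0,-0.2,-200,113,0,-1],[0,0,-0.248,-250,141,0,-1]])

```text
clock: 5.8
position: [518.3, -43.4, 104.7]
ee_rot: [-0.627, 0.779, 0.001, -0.001]
contact_force: [1.1, 0.3, -1.6]
gripper_width: 10.6
grasp_force: 61.2
```

```bash
python3 - <<'E'
from h import *
go([517.6,9.9,109],167.55)
E
```

```text
turn [ 0.003 -0.001  0.002] shift [-51.9  12.1  -4.3] pos [518.3 -43.4 104.7] F [ 1.1  0.3 -1.6] w 10.6 t 5.8
```

Request:
carry_out(motion=[[0,0,0,-25,6,0,-1],[0,0,0,-46,11,0,-1],[0,0,0,-52,12,0,-1],[0,0,0,-52,12,0,-1],[0,0,0,-52,12,0,-1]])

```text
clock: 6.42
position: [518.9, 7.6, 105.7]
ee_rot: [-0.626, 0.78, 0.0, -0.0]
contact_force: [0.6, -0.6, -1.3]
gripper_width: 11.0
grasp_force: 61.3
```

```bash
python3 - <<'E'
from h import *
go([517.6,9.9,40],167.55)
im=get_image("top");cv2.imwrite("pics/t4.png",cv2.resize(im["color"][140:265,140:310],(800,588),interpolation=cv2.INTER_CUBIC))
for i in range(3): get_image("top");s=read_state();print(s["position"].round(1) if hasattr(s["position"],'round') else s["position"],np.round(s["contact_force"],2))
print(proj(im,[[517.6,9.9,110]]))
E
```

```text
turn [ 0.001 -0.001  0.   ] shift [-2.   1.7 65.7] pos [518.9   7.6 105.7] F [ 0.6 -0.6 -1.3] w 11.0 t 6.425
[519.1   7.6 105.9] [ 0.21  0.55 -2.46]
[519.1   7.7 106. ] [-0.51  0.33 -1.81]
[519.2   7.8 106.1] [-0.25 -0.14 -2.32]
[[252.5 204.3]]
```

View pics/t4.png

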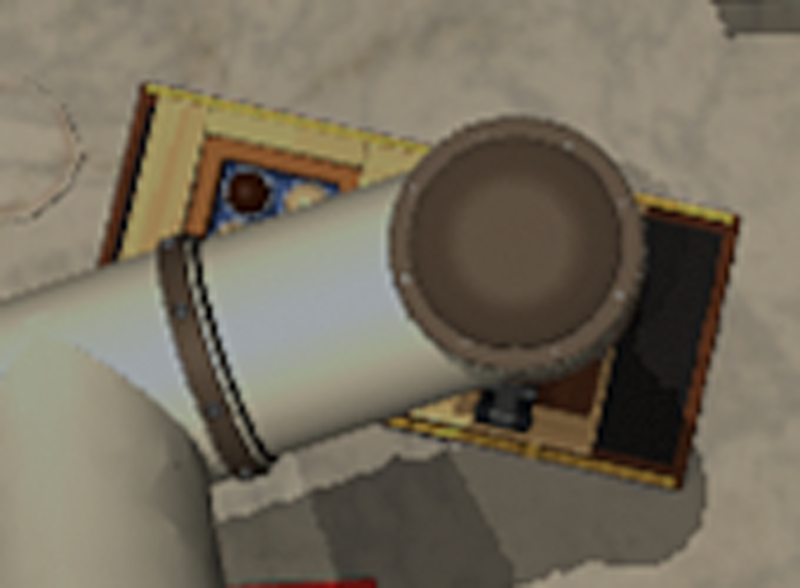

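Request:
carry_out(motion=[[0,0,0,0,1.2,30,-1],[0,0,0,0,1.2,52,-1],[0,0,0,0,1.2,60,-1],[0,0,0,0,1.2,63,-1],[0,0,0,0,1.2,64,-1]])

```text
clock: 7.25
position: [518.7, 8.7, 42.7]
ee_rot: [-0.627, 0.779, -0.0, 0.001]
contact_force: [0.4, -0.8, -1.6]
gripper_width: 10.9
grasp_force: 61.3
```

```bash
cat > st.py <<'E'
from h import *
S=[]
for i in range(4): get_image("top");S.append(read_state())
p=np.mean([s["position"] for s in S],0);f=np.mean([s["contact_force"] for s in S],0);t=np.mean([s["wrist_torque"] for s in S],0)
a=np.radians(-12.45);d=p-[532.3,76.3,0]
print("p",p.round(1),"F",f.round(2),"T",t.round(2),"base xy",np.round([d[0]*np.cos(a)+d[1]*np.sin(a),-d[0]*np.sin(a)+d[1]*np.cos(a)],1),"w",round(S[-1]["gripper_width"],1),S[-1]["clock"],"rot",S[-1]["ee_rot"].round(3))
E
python3 st.py
```

```text
p [518.6   8.7  42.7] F [-0.   -0.22 -1.9 ] T [0.   0.01 0.03] base xy [  1.2 -68.9] w 11.0 7.45 rot [-0.627  0.779 -0.     0.001]
```

Request:
carry_out(motion=[[0,0,0,0,0,2,-1],[0,0,0,0,0,4,-1],[0,0,0,0,0,5,-1],[0,0,0,0,0,5.7,-1],[0,0,0,0,0,5.7,-1]])

```text
clock: 8.07
position: [518.0, 8.6, 36.6]
ee_rot: [-0.627, 0.779, 0.0, -0.0]
contact_force: [-1.2, 0.7, 0.7]
gripper_width: 10.7
grasp_force: 61.6
```

```bash
python3 st.py
```

```text
p [518.    8.6  36.6] F [-1.46 -0.19  0.83] T [-0.01  0.33  0.02] base xy [  0.6 -69.2] w 10.9 8.275 rot [-0.627  0.779 -0.    -0.   ]
```

Request:
carry_out(motion=[[0,0,0,0,0,0.5,-1],[0,0,0,0,0,0.5,-1]])

```text
clock: 8.52
position: [518.0, 8.6, 36.1]
ee_rot: [-0.627, 0.779, -0.0, -0.0]
contact_force: [-1.5, -0.7, 3.3]
gripper_width: 11.2
grasp_force: 61.9
```

```bash
python3 st.py
```

```text
p [518.    8.6  36. ] F [-1.92 -0.46  2.68] T [-0.08  0.54  0.02] base xy [  0.7 -69.2] w 10.8 8.725 rot [-0.627  0.779 -0.    -0.   ]
```

Request:
carry_out(motion=[[0,0,0,-4,0,0,-1],[0,0,0,-12,0,0,-1],[0,0,0,-22,0,0,-1],[0,0,0,-32,0,0,-1],[0,0,0,-42,0,0,-1]])

```text
clock: 9.35
position: [527.3, 50.4, 35.9]
ee_rot: [-0.627, 0.779, -0.0, -0.0]
contact_force: [-0.9, -3.1, 3.7]
gripper_width: 10.7
grasp_force: 62.0
```

Request:
carry_out(motion=[[0,0,0,-10,0,0,-1],[0,0,0,-20,0,0,-1],[0,0,0,-30,0,0,-1],[0,0,0,-40,0,0,-1],[0,0,0,-48,0,0,-1]])

```text
clock: 9.98
position: [537.5, 97.1, 35.9]
ee_rot: [-0.627, 0.779, 0.0, -0.0]
contact_force: [-1.2, -3.5, 2.5]
gripper_width: 10.8
grasp_force: 62.1
```

```bash
python3 st.py
```

```text
p [537.8  97.9  35.9] F [-2.07  1.26  3.  ] T [0.42 0.49 0.01] base xy [ 0.7 22.3] w 11.3 10.175 rot [-0.627  0.779  0.     0.001]
```

Request:
carry_out(motion=[[0,0,0,-9,0,0,-1],[0,0,0,-18,0,0,-1],[0,0,0,-27,0,0,-1],[0,0,0,-36,0,0,-1],[0,0,0,-43,0,0,-1]])

```text
clock: 10.8
position: [546.6, 139.0, 35.8]
ee_rot: [-0.627, 0.779, -0.0, -0.0]
contact_force: [-1.9, -3.9, 3.1]
gripper_width: 10.8
grasp_force: 62.0
```

Request:
carry_out(motion=[[0,0,0,-1,0,0,-1],[0,0,0,-2,0,0,-1],[0,0,0,-3,0,0,-1],[0,0,0,-4,0,0,-1],[0,0,0,-5,0,0,-1]])

```text
clock: 11.42
position: [547.6, 143.3, 35.9]
ee_rot: [-0.627, 0.779, 0.0, -0.0]
contact_force: [-0.4, -3.3, 3.6]
gripper_width: 11.1
grasp_force: 62.0
```

```bash
python3 st.py
```

```text
p [547.6 143.5  35.9] F [-0.47 -2.73  2.96] T [-1.05  0.26 -0.03] base xy [ 0.5 68.9] w 10.3 11.625 rot [-0.627  0.779  0.     0.   ]
```

Request:
carry_out(motion=[[0,0,0,-1,0,0,-1],[0,0,0,-2,0,0,-1],[0,0,0,-3,0,0,-1]])

```text
clock: 12.0
position: [548.3, 146.4, 35.9]
ee_rot: [-0.627, 0.779, -0.0, -0.0]
contact_force: [-1.2, -2.6, 2.8]
gripper_width: 11.0
grasp_force: 62.0
```

Request:
carry_out(motion=[[0,0,0,-1,0,0,-1],[0,0,0,-2,0,0,-1]])

```text
clock: 12.25
position: [548.9, 148.7, 35.8]
ee_rot: [-0.627, 0.779, 0.0, 0.0]
contact_force: [1.4, 0.7, -1.9]
gripper_width: 10.9
grasp_force: 61.3
```

Request:
carry_out(motion=[[0,0,0,-1,0,0,-1],[0,0,0,-2,0,0,-1]])

```text
clock: 12.5
position: [549.2, 150.9, 35.5]
ee_rot: [-0.627, 0.779, 0.0, 0.0]
contact_force: [0.3, -0.1, -1.7]
gripper_width: 11.0
grasp_force: 61.3
```

The vertical force fell to just the cover's weight at base y of about 74-76 mm, so the cover is over the recess. Next I lower it gently.

Request:
carry_out(motion=[[0,0,0,0,0,0.7,-1],[0,0,0,0,0,1.4,-1],[0,0,0,0,0,2,-1]])

```text
clock: 12.88
position: [549.1, 150.3, 33.8]
ee_rot: [-0.627, 0.779, 0.0, -0.0]
contact_force: [-0.1, -0.8, -1.7]
gripper_width: 10.8
grasp_force: 61.3
```

```bash
python3 st.py
```

```text
p [549.1 150.2  33.8] F [ 0.12  0.31 -1.67] T [-0.    0.01  0.03] base xy [ 0.5 75.8] w 11.0 13.075 rot [-0.627  0.779 -0.     0.   ]
```

Free at z 33.8, with the underside at about 37.7 mm, below deck level. Continuing down.

Request:
carry_out(motion=[[0,0,0,0,0,0.8,-1],[0,0,0,0,0,1.6,-1],[0,0,0,0,0,2.4,-1],[0,0,0,0,0,3,-1],[0,0,0,0,0,3.3,-1]])

```text
clock: 13.7
position: [549.1, 150.3, 30.7]
ee_rot: [-0.627, 0.779, -0.0, -0.0]
contact_force: [-1.7, 0.8, 0.1]
gripper_width: 10.7
grasp_force: 61.4
```

```bash
python3 st.py
```

```text
p [549.1 150.2  30.7] F [-0.35  0.05 -0.82] T [ 0.    0.16 -0.01] base xy [ 0.5 75.8] w 11.0 13.9 rot [-0.627  0.779  0.     0.   ]
```

Request:
carry_out(motion=[[0,0,0,0,0,0,1],[0,0,0,0,0,0,1],[0,0,0,0,0,0,1],[0,0,0,0,0,-5,1],[0,0,0,0,0,-50,1]])

```text
clock: 14.52
position: [547.0, 149.2, 78.5]
ee_rot: [-0.627, 0.779, 0.001, -0.004]
contact_force: [0.9, 0.9, -0.4]
gripper_width: 85.4
grasp_force: 0.0
```

Request:
carry_out(motion=[[0,0,0,0,0,-50,1],[0,0,0,50,0,-70,1],[0,0,0,100,0,-70,1],[0,0,0,130,0,-70,1],[0,0,0,130,0,-70,1]])

```text
clock: 15.15
position: [520.7, 21.7, 151.2]
ee_rot: [-0.626, 0.78, -0.0, 0.0]
contact_force: [0.2, -0.2, 0.2]
gripper_width: 85.6
grasp_force: 0.0
```

```bash
python3 st.py; python3 - <<'E'
from h import *
im=get_image("side");a=cv2.resize(im["color"][170:260,210:360],(500,300))
im=get_image("top");b=cv2.resize(im["color"][150:250,150:310],(480,300))
cv2.imwrite("pics/fin.png",np.vstack([a[:, :480],b]))
E
```

```text
p [521.6  23.5 151. ] F [0.27 0.05 0.12] T [ 0.03  0.   -0.02] base xy [  1.  -53.9] w 85.2 15.35 rot [-0.627  0.779 -0.     0.   ]
```

View pics/fin.png

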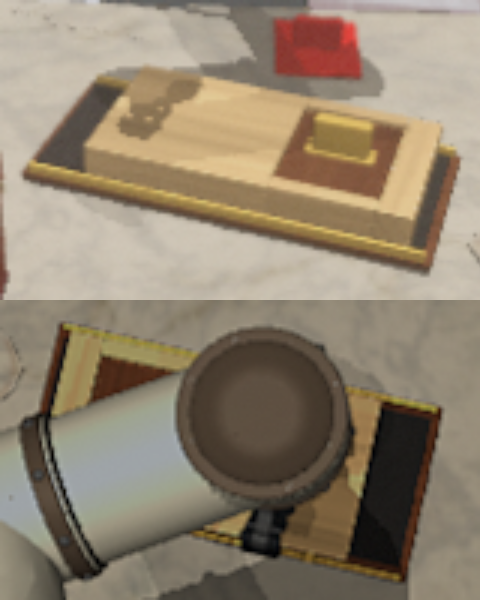

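The side view (upper half) shows the cover lying flush in the recess with its grip at (345,135), square with the block. The gripper is clear of it.

```bash
python3 -c "
from bench import *
print(job_done())"
```

```text
the job is handed in; nothing more can be done
None
```

The cover lies flat in the recess with the grip released, and the job is handed in; the hand-in gave no verdict, and I did not re-measure the stamp, tin and spool.

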